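# File the punching boards in the slotted rack

## Task

Put the two white punching boards away in the wooden rack, each standing on edge in the slot whose width matches its thickness: the thin board in the narrow slot and the thick board in the middle slot. Push each fully home on the slot's floor, with its ends about level with the ends of the slot, and let go. Neither board belongs in the widest slot.

Things in the scene. Friction and masses are not known exactly. Their poses are not given: they have to be found in the camera images.
- thin_board_center (a point): Centre of the thin punching board: a plain white hard-plastic slab 90 mm long (its x), 12 mm thick (y), 85 mm high (z), about 90 g, standing loose on its long edge on the bench (this point starts 42.5 mm up). To be gripped from above across the thickness, near its top edge. The two boards' places are swapped at random.
- thick_board_center (a point): Centre of the thick punching board: the same white plastic, 90 mm length (x) and 85 mm height (z), but 24 mm thick (y), about 175 g, standing loose on its long edge on the bench (this point starts 42.5 mm up).
- narrow_slot_floor (a point): Middle of the floor of the narrow slot, 16 mm wide. x along the slot, y across, z up. One of three pale wooden blocks side by side, centres 85 mm apart, in random order on a fixed dark base board. Each block is 100 mm long (x), 85 mm wide (y), top 58 mm above the bench; its dark-floored slot is open above and at both ends, floor 18 mm above the bench. The thin board belongs here.
- middle_slot_floor (a point): Middle of the floor of the middle slot, 28 mm wide, in another block of the same outer size and axes. All slots are 40 mm deep, the mouth flared 8 mm wider on each side over its top 8 mm; a seated board stands 45 mm out of the block. The thick board belongs here.
- wide_slot_floor (a point): Middle of the floor of the widest slot, 40 mm wide, in the third block of the same outer size, depth and axes. Neither board belongs here.
Mind the look-alikes: they are no part of the job. Leave any orange look-alike of the part that bears thick_board_center alone. Leave any red look-alike of the part that bears thin_board_center alone.

How it is judged:
By the outcome, as a careful person would: the job done as asked, in the order asked, and still so for the second after the job is handed in, with the robot touching nothing.
It also fails if it takes over 70 s, if anything falls off the work surface, if the arm or the gripper's body presses on something with over 40 N, if the wrist force passes 120 N, or if a joint passes its speed limit or range.

## Robot

A 6-joint arm with a two-finger parallel gripper is mounted at the origin on the work surface. World frame = base frame: x ahead of the robot, y to its left, z up, the work surface at z = 0. Lengths are in mm, angles in rad, forces in N, time in s.
With the tool pointing down it reaches from about 350 to 875 mm from the base axis. Payload 4.2 kg.
Tool frame: the origin (TCP) lies midway between the tips of the shut fingers; the grasp point (between the pads) lies 19 mm behind it; z points along the fingers, y is the direction in which the jaws open and shut (so a half turn about z gives the same grasp; the last joint's range is limited). The gripper opens to 85 mm and grips with 20 to 120 N. Pads are 22 mm wide; open, the fingers measure 114 mm over their backs; the gripper's body (76 mm by 85 mm) begins 54 mm behind the grasp point. The pads swing forward as they close: fully open they stand 13 mm farther back than shut.
Start: joints at [-0.959, 0.385, 0.008, 0, -1.194, -0.259], TCP at [215.969, -586.478, 231.312] pointing down, gripper open.
Joint ranges: [-3.14, 3.14], [-1.21, 2.06], [-1.07, 1.41], [-3.16, 2.05], [-2.99, -0.16], [-3.1, 3.1]. Speed limits (rad/s): [2.79, 2.79, 3.14, 3.14, 3.14, 3.14].

## Interface

Orientations are given as a unit quaternion [x, y, z, w].
In Python, from bench import arm gives the robot as it stands.
- The arm moves only by the tool send_rows, never from a script. Its arguments are lists of equal length, an entry for each row: "translation": the shift along the tool's x, y, z in mm, a list of three; "dr": the turn, a rotation vector about the tool's x, y, z in degrees, a list of three; "grip": the finger opening in mm, from 0 to 85.4. In form: {"translation": [[dx, dy, dz], ...], "dr": [[ax, ay, az], ...], "grip": [grip, ...]}. A call has exactly 5 rows; each row shifts and turns the commanded pose from where the row before left it, along the tool's axes as they then stand; what a row does not reach is not made up. A row lasts 1/8 s, in which the tool goes at most 62.5 mm and 10.7 degrees, less where a joint would pass 70% of its speed; a pose out of reach is approached as far as the arm can. A call with a gripper value outside its range is refused whole. The fingers move at their own pace and stop on an object; the grip force is fixed at half the most. Time passes only in rows, so rows that do not move let the fingers close, or fill a call up. It gives the time, the measured TCP pose, the force and the opening at its end, in the units of the state.
- arm.read_state(): the state, without advancing time (a new reading comes with each control period).
- arm.get_image(name): name is "side" or "top"; returns the picture (384x512x3 uint8, red, green, blue); there is no depth.
- arm.camera_info(name): a dict with "fx", "fy", "cx", "cy" (pixels), "D" ([k1, k2, p1, p2, k3] as OpenCV has them; the pictures are not rectified), "cam_to_world" (4x4, takes a point from camera to world coordinates). Camera axes: x right, y down, z forward; pixel columns grow to the right and rows downward; lengths in mm; the calibration is good to about 2 mm. A picture is of the moment at which its call begins. camera_info takes no time and is no camera call.
- arm.job_done(): hands the job in, once; it reports no verdict.
Trained networks look in the newest picture that a camera, given by its name, has taken for a name from the list of things; names that differ only in an ending like _2 or _b are one class to them, and where a whole thing is asked for, a point or a joint stands for the part that bears it (a point fixed in the world has none). Each returns a list of dicts, best first, with "confidence" (0 to 1); they miss things now and then, are a little off and sometimes report something else, mostly with a low value. They report only what shows in the picture. A call takes as long as a camera call. They do not tell look-alikes from the thing itself.
- arm.search_frame(thing, camera): "xyz" ([x, y, z] in mm, in world coordinates, good to about 4 mm: the middle of the surface that is visible of it).
- arm.place_of(thing, camera): "xyz" ([x, y, z] in mm, in world coordinates, good to about 4 mm: a listed point, or the origin of a listed thing).
The state is a dict: "clock": time; "joints": joint angles; "joint_vel": joint speeds; "joint_efforts": joint torques, N m; "position": TCP position; "ee_rot": TCP orientation; "contact_force": force on the tool from outside, world axes, zero at the start; "wrist_torque": the same for the moment, N m; "gripper_width": finger opening in mm.
Only numpy, scipy, OpenCV 4.12 (cv2) and the standard library are available. Lean on these libraries where they do the work, as an engineer would, in place of code of your own. Each camera call takes 0.05 s, during which the arm holds its last target.

## Working session

There is one attempt and no reset: what is moved stays moved. The work goes in short steps, Python scripts to look and compute and a tool call to move; the robot and the scene stay as the last step left them, time stands still between calls to the robot, and variables do not carry over. Pictures are saved under pics/ and viewed, and the job is handed in when it is done.

Besides the shell and the picture viewer there is one more tool, called after "Request:" by a JSON object that holds its "fn" and its "kwargs". send_rows: Moves the arm, as the interface text tells. Its arguments: {"type":"object","properties":{"translation":{"type":"array"},"dr":{"type":"array"},"grip":{"type":"array"}},"required":["translation","dr","grip"]}

```bash
mkdir -p pics; ls; cat > h.py <<'E'
import numpy as np, cv2
from bench import arm
def save(im,n): cv2.imwrite('pics/'+n,im[:,:,::-1])
def K(c):
    i=arm.camera_info(c); return np.array([[i['fx'],0,i['cx']],[0,i['fy'],i['cy']],[0,0,1.]]),np.array(i['D'],float),np.array(i['cam_to_world'],float)
def proj(p,c):
    k,d,T=K(c); W=np.linalg.inv(T); r=cv2.Rodrigues(W[:3,:3])[0]
    return cv2.projectPoints(np.array(p,float).reshape(-1,1,3),r,W[:3,3],k,d)[0].reshape(-1,2)
def back(uv,z,c):
    k,d,T=K(c); q=cv2.undistortPoints(np.array(uv,float).reshape(-1,1,2),k,d).reshape(-1,2)
    D=np.c_[q,np.ones(len(q))]@T[:3,:3].T; o=T[:3,3]
    return o+D*((z-o[2])/D[:,2])[:,None]
E
python3 - <<'E'
from h import *
for c in('top','side'):
    save(arm.get_image(c),c+'1.png'); print(c,K(c)[2].round(2).tolist())
    for n in ['thin_board_center','thick_board_center','narrow_slot_floor','middle_slot_floor','wide_slot_floor']:
        for r in arm.place_of(n,c)[:4]: print(n,np.round(r['xyz']),round(r['confidence'],2),proj(r['xyz'],c).round().tolist())
print(arm.read_state())
E
```

```text
pics
top [[0.03, -1.0, 0.06, 445.08], [-1.0, -0.03, -0.02, 5.74], [0.02, -0.06, -1.0, 1054.78], [0.0, 0.0, 0.0, 1.0]]
thin_board_center [309. 213.  45.] 0.93 [[141.0, 280.0]]
thin_board_center [452. 201.  43.] 0.78 [[149.0, 212.0]]
thick_board_center [357. -91.  40.] 0.84 [[286.0, 261.0]]
thick_board_center [ 550. -221.   41.] 0.74 [[348.0, 172.0]]
thick_board_center [ 432. -185.   41.] 0.66 [[330.0, 227.0]]
narrow_slot_floor [629. 112.  14.] 0.84 [[195.0, 133.0]]
middle_slot_floor [627.  26.  14.] 0.75 [[234.0, 135.0]]
wide_slot_floor [625. -58.  17.] 0.88 [[272.0, 137.0]]
side [[-0.99, -0.09, 0.12, 383.51], [-0.15, 0.69, -0.7, 631.35], [-0.02, -0.72, -0.7, 691.89], [0.0, 0.0, 0.0, 1.0]]
thin_board_center [457. 198.  42.] 0.91 [[258.0, 286.0]]
thin_board_center [312. 210.  40.] 0.85 [[350.0, 303.0]]
thick_board_center [ 436. -184.   41.] 0.87 [[295.0, 138.0]]
thick_board_center [352. -90.  43.] 0.84 [[332.0, 170.0]]
thick_board_center [ 551. -217.   39.] 0.83 [[244.0, 125.0]]
narrow_slot_floor [626. 107.  17.] 0.84 [[173.0, 240.0]]
middle_slot_floor [621.  26.  18.] 0.85 [[187.0, 208.0]]
wide_slot_floor [622.  25.  22.] 0.69 [[186.0, 206.0]]
wide_slot_floor [626. -64.  20.] 0.59 [[196.0, 175.0]]
{'clock': 0.6, 'joints': array([-9.59408636e-01,  3.84672449e-01,  7.92254752e-03, -7.72614259e-05,
       -1.19398398e+00, -2.58605578e-01]), 'joint_vel': array([-0.00111958, -0.00134784,  0.00034117, -0.0004796 , -0.00037574,
       -0.0001418 ]), 'joint_efforts': array([-1.61711469e-04, -3.91831613e+01,  1.88529897e+01,  4.18871284e+00,
       -3.76693370e-04,  4.76677343e-06]), 'position': array([ 215.98583707, -586.47485609,  231.32608716]), 'ee_rot': array([-1.75463786e-01,  9.84485885e-01, -1.31780917e-05,  4.57333376e-05]), 'contact_force': array([ 0.15258099, -0.23430152,  0.12116658]), 'wrist_torque': array([ 0.01587335,  0.05129934, -0.00204551]), 'gripper_width': 85.71313370966634}
```

View pics/top1.png

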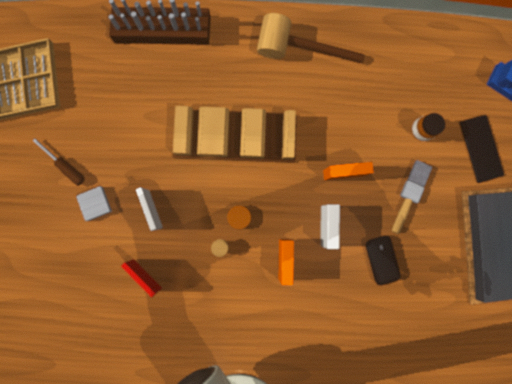

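View pics/side1.png

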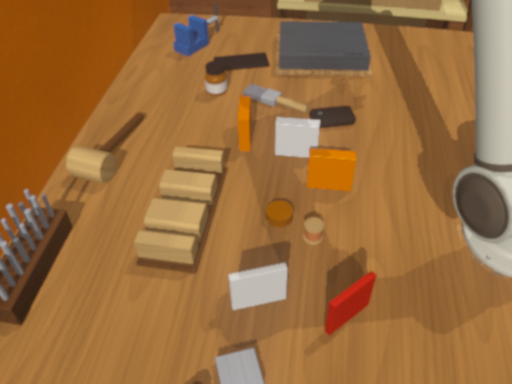

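```bash
python3 - <<'E'
import cv2,numpy as np
t=cv2.imread('pics/top1.png')
a=cv2.resize(t[180:320,100:190],None,fx=4,fy=4,interpolation=2)
b=cv2.resize(t[90:180,150:320],None,fx=4,fy=4,interpolation=2)
cv2.imwrite('pics/c1.png',a);cv2.imwrite('pics/c2.png',b)
cv2.imwrite('pics/c3.png',cv2.resize(t[150:290,250:390],None,fx=4,fy=4,interpolation=2))
E
```

```text
(no output)
```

The top view shows a thin white board at about (149,209) and a thick white board at (330,227). The look-alikes are red at (141,278) and orange at (287,262) and (348,172). The rack is at about (235,133). I'll check the crops next.

View pics/c1.png

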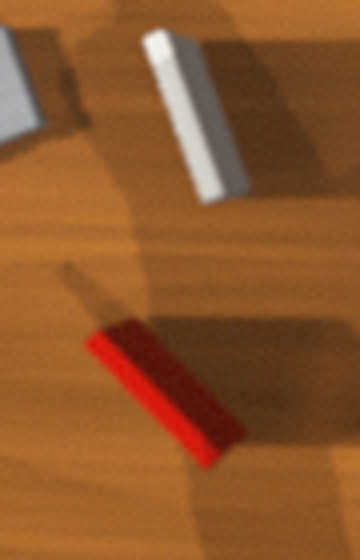

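View pics/c2.png

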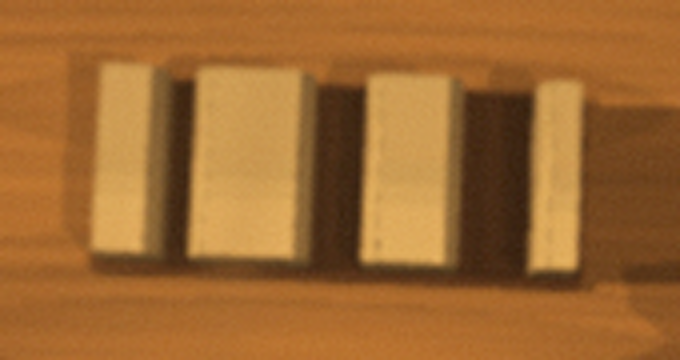

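View pics/c3.png

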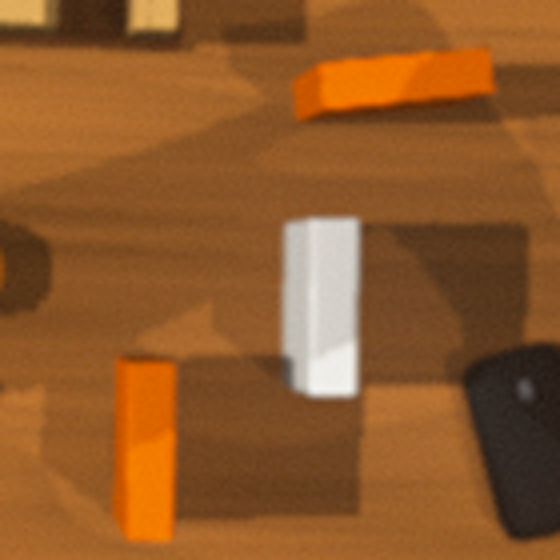

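```bash
cat > fit.py <<'E'
from h import *
from scipy.optimize import minimize
def hull(b,c,L,T,H,z0=0):
    x,y,a=b; R=np.array([[np.cos(a),-np.sin(a)],[np.sin(a),np.cos(a)]])
    P=[np.r_[R@[sx*L/2,sy*T/2]+[x,y],z] for sx in(-1,1) for sy in(-1,1) for z in(z0,z0+H)]
    return cv2.convexHull(proj(P,c).astype(np.float32)).reshape(-1,2)
def mask(im,ctr,r=45):
    hsv=cv2.cvtColor(im,cv2.COLOR_RGB2HSV)
    m=((hsv[...,1]<70)&(hsv[...,2]>85)).astype(np.uint8)
    n,l,s,ce=cv2.connectedComponentsWithStats(m)
    ok=[i for i in range(1,n) if s[i,4]>60]
    i=min(ok,key=lambda i:np.hypot(*(ce[i]-ctr)))
    return (l==i)
def fit(ims,b0,T,cams=('top','side'),L=90,H=85,z0=0):
    ms={c:mask(ims[c],proj([b0[0],b0[1],z0+H/2],c)[0]) for c in cams}
    def cost(b):
        e=0
        for c in cams:
            f=np.zeros(ms[c].shape,np.uint8); S=16
            big=np.zeros((384*4,512*4),np.uint8)
            cv2.fillConvexPoly(big,((hull(b,c,L,T,H,z0)+.5)*4*S-S/2).round().astype(np.int32),255,shift=4)
            f=cv2.resize(big,(512,384),interpolation=cv2.INTER_AREA)/255.
            e+=np.abs(f-ms[c]).sum()/ms[c].sum()
        return e
    best=None
    for da in (-.1,0.1):
        s=np.array(b0)+[0,0,da]
        r=minimize(cost,s,method='Nelder-Mead',options=dict(initial_simplex=[s,s+[8,0,0],s+[0,8,0],s+[0,0,.15]],xatol=.05,fatol=1e-4))
        if best is None or r.fun<best.fun: best=r
    return best.x,best.fun,{c:int(ms[c].sum()) for c in cams}
E
python3 - <<'E'
from fit import *
ims={c:cv2.imread(f'pics/{c}1.png')[:,:,::-1].copy() for c in('top','side')}
for n,b,T in(('thin',(454,200,.3),12),('thick',(434,-184,0),24)):
    for cs in (('top','side'),('top',),('side',)): print(n,cs,fit(ims,b,T,cs))
# rack
o=np.array([150,90]); px=np.array([[101,63],[92,255],[584,82],[578,270]])/4-.375+o
P=back(px,58,'top'); print(P.round(1)); print(P.mean(0), np.linalg.norm(P[0]-P[2]),np.linalg.norm(P[0]-P[1]))
d=P[0]-P[2]+P[1]-P[3]; print('yaw',np.degrees(np.arctan2(-d[0],d[1])))
s=cv2.imread('pics/side1.png'); cv2.imwrite('pics/c4.png',cv2.resize(s[140:270,125:235],None,fx=4.5,fy=4.5,interpolation=2))
E
```

```text
thin ('top', 'side') (array([4.57563780e+02, 2.00471242e+02, 3.90110515e-01]), np.float64(0.13394036450901337), {'top': 527, 'side': 2148})
thin ('top',) (array([4.58856295e+02, 2.01386683e+02, 3.99889019e-01]), np.float64(0.0827324478178368), {'top': 527})
thin ('side',) (array([4.57098413e+02, 1.99519425e+02, 3.91063712e-01]), np.float64(0.024615693577244677), {'side': 2148})
thick ('top', 'side') (array([ 4.33065387e+02, -1.83008151e+02,  2.83951079e-02]), np.float64(0.13317894252091642), {'top': 822, 'side': 1636})
thick ('top',) (array([ 4.34190274e+02, -1.83137128e+02,  2.31390767e-02]), np.float64(0.03333333333333333), {'top': 822})
thick ('side',) (array([ 4.32773387e+02, -1.84265266e+02,  6.84925332e-02]), np.float64(0.08423462294453234), {'side': 1636})
[[ 679.2  153.    58. ]
 [ 576.5  153.2   58. ]
 [ 677.  -103.3   58. ]
 [ 576.2 -102.1   58. ]]
[627.23818451  25.19911192  58.        ] 256.3905838872903 102.76852653866891
yaw -0.27873070081106666
```

View pics/c4.png

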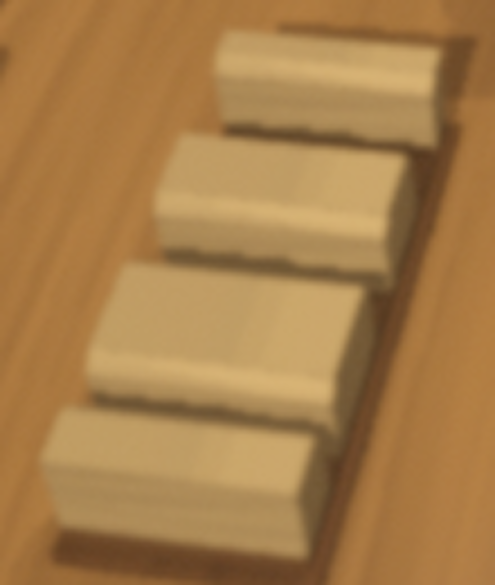

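```bash
python3 - <<'E'
from fit import *
px=np.array([[45,463],[298,495],[226,32],[440,45]])/4.5-.39+[125,140]
P=back(px,58,'side'); print(P.round(1),P.mean(0).round(1))
# overlay of rack model & boards
for c in('top','side'):
    im=cv2.imread(f'pics/{c}1.png'); S=4 if c=='top' else 4
    o=(145,85) if c=='top' else (125,130)
    cr=cv2.resize(im[o[1]:o[1]+140,o[0]:o[0]+170],None,fx=4,fy=4,interpolation=2)
    X0,Y0,a=626.5,25.3,np.radians(-.3)
    def W(x,y,z): return [X0+np.cos(a)*x-np.sin(a)*y,Y0+np.sin(a)*x+np.cos(a)*y,z]
    def line(p,q,col):
        u=((proj([W(*p),W(*q)],c)-o+.5)*4-.5).astype(int); cv2.line(cr,tuple(u[0]),tuple(u[1]),col,1)
    for yc,w in((85,16),(0,28),(-85,40)):
        for y in (yc-42.5,yc+42.5,yc-w/2-8,yc+w/2+8): line((-50,y,58),(50,y,58),(0,0,255))
        for y in (yc-w/2,yc+w/2): line((-50,y,50),(50,y,50),(0,255,0))
    for x in(-50,50): line((x,-127.5,58),(x,127.5,58),(255,0,0))
    cv2.imwrite(f'pics/ov_{c}.png',cr)
E
```

```text
[[ 675.   153.    58. ]
 [ 576.4  153.8   58. ]
 [ 674.6 -101.4   58. ]
 [ 575.6 -104.8   58. ]] [625.4  25.1  58. ]
```

View pics/ov_top.png

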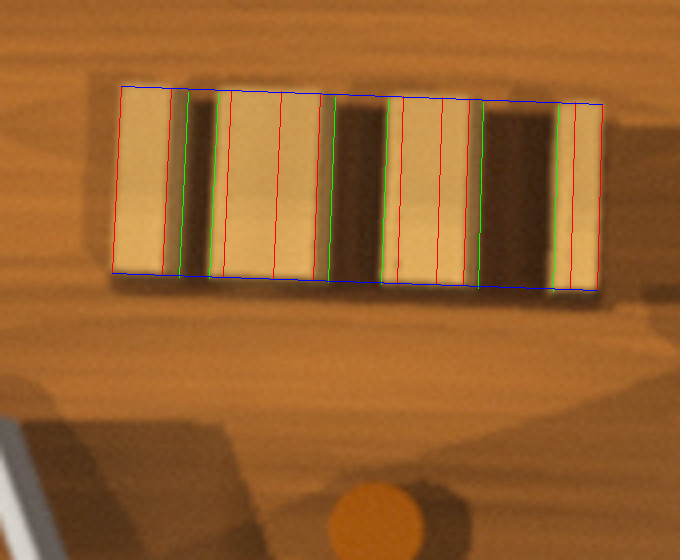

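View pics/ov_side.png

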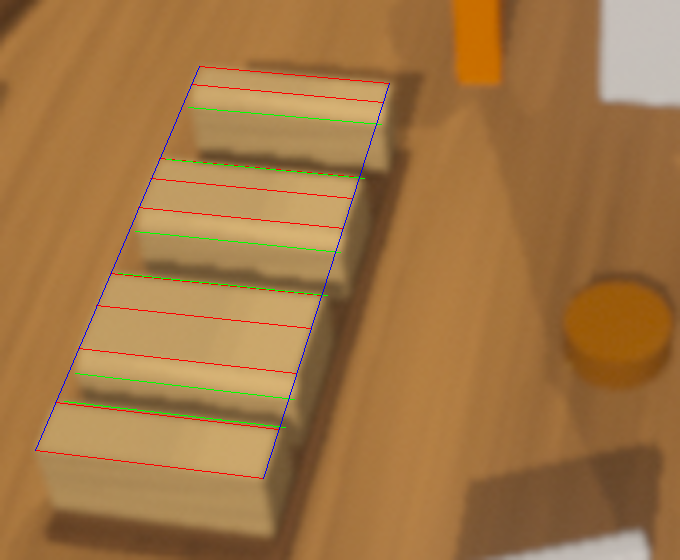

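```bash
cat > go.py <<'E'
import sys
from h import *
from scipy.spatial.transform import Rotation as Ro
def rel(*targets,yaw=None):
    s=arm.read_state(); R=Ro.from_quat(s['ee_rot']).as_matrix(); p=np.array(s['position'])
    ty=np.degrees(np.arctan2(R[1,1],R[0,1])); print('pos',p.round(1),'tool y deg',round(ty,2),'tilt z',R[:,2].round(4),'F',np.array(s['contact_force']).round(1),'w',round(s['gripper_width'],1),'t',round(s['clock'],2))
    if yaw is not None:
        d=((yaw+90-ty)+90)%180-90; print('dr z',round(-d,2)); R=R@Ro.from_euler('z',-d,degrees=True).as_matrix(); print('  (translations below AFTER turn)')
    for t in targets:
        v=R.T@(np.array(t,float)-p); n=max(1,int(np.ceil(np.linalg.norm(v)/58))); print(t,'total',v.round(1),'rows',n,'each',(v/n).round(1)); p=np.array(t,float)
E
python3 -c "
from go import *
rel((400,-300,231),(457.5,200.4,200),(457.5,200.4,54),yaw=22.4)"
```

```text
pos [ 216.  -586.5  231.3] tool y deg 110.21 tilt z [ 1.e-04 -0.e+00 -1.e+00] F [ 0.2 -0.2  0.1] w 85.7 t 0.6
dr z -2.19
  (translations below AFTER turn)
(400, -300, 231) total [-279.3  194.7    0.3] rows 6 each [-46.5  32.5   0.1]
(457.5, 200.4, 200) total [-243.8  440.7   31. ] rows 9 each [-27.1  49.    3.4]
(457.5, 200.4, 54) total [  0.   0. 146.] rows 3 each [ 0.   0.  48.7]
```

Request:
{"fn": "send_rows", "kwargs": {"translation": [[-46.5,32.5,0],[-46.5,32.5,0],[-46.5,32.5,0],[-46.5,32.5,0],[-46.5,32.5,0]], "dr": [[0,0,-2.2],[0,0,0],[0,0,0],[0,0,0],[0,0,0]], "grip": [50,50,50,50,50]}}

```text
clock: 1.23
position: [371.6, -347.3, 231.7]
ee_rot: [-0.194, 0.981, -0.0, 0.0]
contact_force: [1.0, -1.4, -0.2]
gripper_width: 50.0
```

Request:
{"fn": "send_rows", "kwargs": {"translation": [[-46.5,32.5,0],[-27,49,3.4],[-27,49,3.4],[-27,49,3.4],[-27,49,3.4]], "dr": [[0,0,0],[0,0,0],[0,0,0],[0,0,0],[0,0,0]], "grip": [50,50,50,50,50]}}

```text
clock: 1.85
position: [426.6, -76.9, 218.1]
ee_rot: [-0.194, 0.981, -0.0, 0.001]
contact_force: [1.6, 0.1, -0.0]
gripper_width: 50.1
```

Request:
{"fn": "send_rows", "kwargs": {"translation": [[-27,49,3.4],[-27,49,3.4],[-27,49,3.4],[-27,49,3.4],[0,0,0]], "dr": [[0,0,0],[0,0,0],[0,0,0],[0,0,0],[0,0,0]], "grip": [50,50,50,50,50]}}

```text
clock: 2.48
position: [452.0, 146.8, 204.0]
ee_rot: [-0.197, 0.98, 0.0, 0.0]
contact_force: [-0.4, -0.8, 0.8]
gripper_width: 50.0
```

```bash
python3 -c "
from go import *
rel((457.5,200.4,200),(457.5,200.4,54),yaw=22.4)"
```

```text
pos [452.  146.8 204. ] tool y deg 112.69 tilt z [ 4.e-04  2.e-04 -1.e+00] F [-0.4 -0.8  0.8] w 50.0 t 2.48
dr z 0.29
  (translations below AFTER turn)
(457.5, 200.4, 200) total [-25.5  47.4   4. ] rows 1 each [-25.5  47.4   4. ]
(457.5, 200.4, 54) total [ 1.00e-01 -0.00e+00  1.46e+02] rows 3 each [ 0.  -0.  48.7]
```

Request:
{"fn": "send_rows", "kwargs": {"translation": [[-25.5,47.4,4],[0,0,50],[0,0,40],[0,0,0],[0,0,0]], "dr": [[0,0,0],[0,0,0],[0,0,0],[0,0,0],[0,0,0]], "grip": [50,50,50,50,50]}}

```text
clock: 3.1
position: [458.2, 197.4, 111.7]
ee_rot: [-0.194, 0.981, 0.0, 0.001]
contact_force: [0.5, -0.1, -0.9]
gripper_width: 50.1
```

```bash
python3 -c "
from go import *
rel((457.5,200.4,54),yaw=22.4)
im=arm.get_image('side'); save(cv2.resize(im[150:350,170:400],None,fx=3,fy=3),'s2.png')
im=arm.get_image('top'); save(cv2.resize(im[150:300,80:250],None,fx=3,fy=3),'t2.png')"
```

```text
pos [458.2 197.4 111.7] tool y deg 112.41 tilt z [ 0.0024  0.0012 -1.    ] F [ 0.5 -0.1 -0.9] w 50.1 t 3.1
dr z 0.01
  (translations below AFTER turn)
(457.5, 200.4, 54) total [-0.3  3.  57.7] rows 1 each [-0.3  3.  57.7]
```

View pics/s2.png

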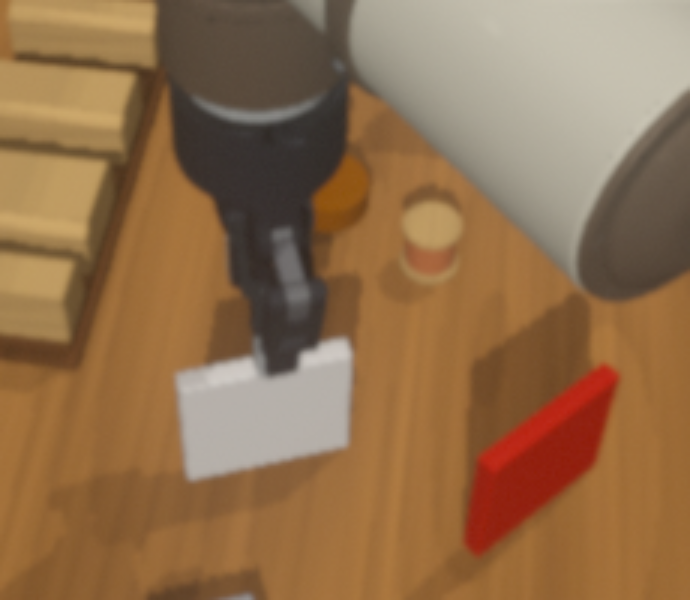

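View pics/t2.png

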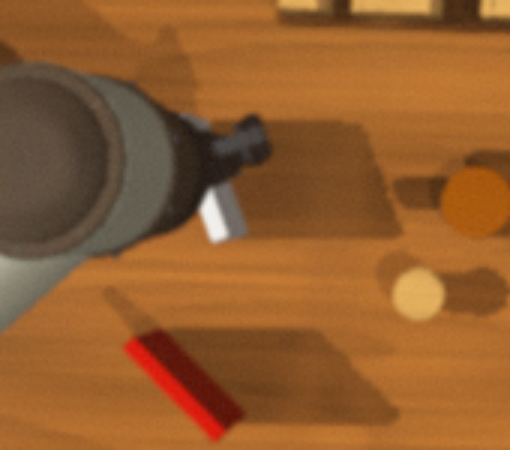

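The side view shows the gripper over the middle of the thin white board, around (265,350) in the crop, with the red look-alike well clear. I'll go down and grip.

Request:
{"fn": "send_rows", "kwargs": {"translation": [[0,1,30],[0,1,27.5],[0,0,0],[0,0,0],[0,0,0]], "dr": [[0,0,0],[0,0,0],[0,0,0],[0,0,0],[0,0,0]], "grip": [50,50,50,50,50]}}

```text
clock: 3.82
position: [457.2, 199.8, 54.2]
ee_rot: [-0.194, 0.981, 0.001, 0.001]
contact_force: [0.1, -0.9, -0.1]
gripper_width: 50.0
```

```bash
python3 -c "
from go import *
rel((457.5,200.4,54),yaw=22.4)"
```

```text
pos [457.2 199.8  54.2] tool y deg 112.42 tilt z [ 0.0026  0.002  -1.    ] F [ 0.1 -0.9 -0.1] w 50.0 t 3.83
dr z 0.02
  (translations below AFTER turn)
(457.5, 200.4, 54) total [-0.5  0.5  0.2] rows 1 each [-0.5  0.5  0.2]
```

Request:
{"fn": "send_rows", "kwargs": {"translation": [[-0.5,0.5,0],[0,0,0],[0,0,0],[0,0,0],[0,0,0]], "dr": [[0,0,0],[0,0,0],[0,0,0],[0,0,0],[0,0,0]], "grip": [5,5,5,5,5]}}

```text
clock: 4.45
position: [457.0, 200.0, 53.1]
ee_rot: [-0.194, 0.981, 0.0, 0.0]
contact_force: [-0.5, -0.3, 5.4]
gripper_width: 11.3
```

Request:
{"fn": "send_rows", "kwargs": {"translation": [[0,0,-20],[0,0,-40],[0,0,-40],[0,0,-20],[0,0,0]], "dr": [[0,0,0],[0,0,0],[0,0,0],[0,0,0],[0,0,0]], "grip": [5,5,5,5,5]}}

```text
clock: 5.08
position: [456.9, 200.1, 173.5]
ee_rot: [-0.194, 0.981, 0.001, 0.001]
contact_force: [0.4, -0.3, -1.5]
gripper_width: 11.3
```

```bash
python3 -c "
from go import *
im=arm.get_image('side'); save(cv2.resize(im[100:350,120:400],None,fx=2.5,fy=2.5),'s3.png')
rel((626,110,174),yaw=-.2)"
```

```text
pos [456.1 199.6 172. ] tool y deg 112.38 tilt z [-8.e-04  3.e-04 -1.e+00] F [ 0.1  0.1 -2.1] w 11.2 t 5.12
dr z 22.58
  (translations below AFTER turn)
(626, 110, 174) total [-170.2  -89.    -2.1] rows 4 each [-42.6 -22.2  -0.5]
```

View pics/s3.png

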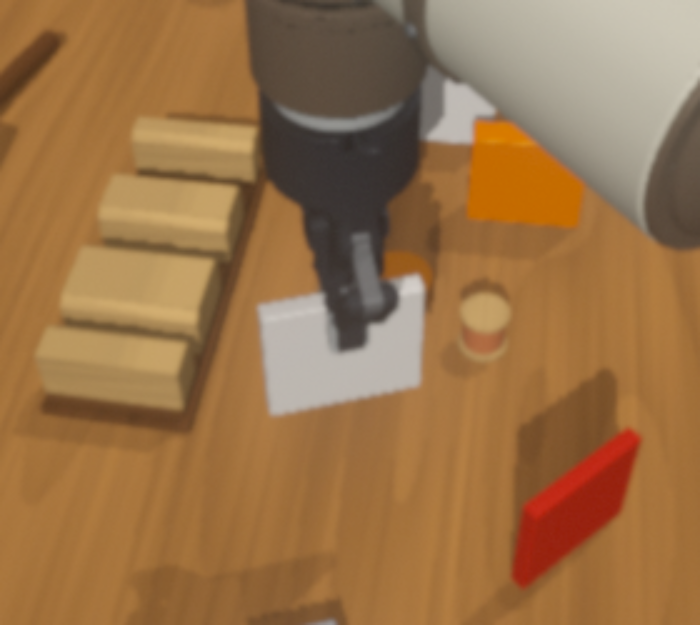

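The thin board is gripped and clear of the bench, and level in the side view. Next I'll turn it and carry it over the narrow slot.

Request:
{"fn": "send_rows", "kwargs": {"translation": [[0,0,0],[0,0,0],[0,0,0],[-42.6,-22.2,0],[-42.6,-22.2,0]], "dr": [[0,0,7.6],[0,0,7.5],[0,0,7.5],[0,0,0],[0,0,0]], "grip": [5,5,5,5,5]}}

```text
clock: 5.75
position: [541.5, 154.5, 170.4]
ee_rot: [0.001, 1.0, -0.001, -0.002]
contact_force: [0.8, 0.7, -1.1]
gripper_width: 11.4
```

Request:
{"fn": "send_rows", "kwargs": {"translation": [[-42.6,-22.2,0],[-42.4,-22.4,0],[0,0,0],[0,0,0],[0,0,0]], "dr": [[0,0,0],[0,0,0],[0,0,0],[0,0,0],[0,0,0]], "grip": [5,5,5,5,5]}}

```text
clock: 6.38
position: [625.3, 110.7, 172.0]
ee_rot: [0.001, 1.0, -0.0, -0.001]
contact_force: [-0.0, -0.3, -0.2]
gripper_width: 11.5
```

```bash
python3 -c "
from go import *
rel((626,110.2,120),yaw=-.2)
for c in('top','side'):
  im=arm.get_image(c); save(im,c+'4.png'); save(cv2.resize(im[60:310,60:330],None,fx=2.4,fy=2.4),c+'4c.png')
rel((626,110.2,120),yaw=-.2)
"
```

```text
pos [625.3 110.7 172. ] tool y deg 89.87 tilt z [-1.5e-03 -4.0e-04 -1.0e+00] F [-0.  -0.3 -0.2] w 11.5 t 6.38
dr z 0.07
  (translations below AFTER turn)
(626, 110.2, 120) total [-0.7 -0.4 52. ] rows 1 each [-0.7 -0.4 52. ]
pos [625.7 110.9 172.7] tool y deg 89.89 tilt z [-2.e-04  0.e+00 -1.e+00] F [ 0.3 -1.3 -0.2] w 11.0 t 6.47
dr z 0.09
  (translations below AFTER turn)
(626, 110.2, 120) total [-0.3 -0.7 52.7] rows 1 each [-0.3 -0.7 52.7]
```

View pics/top4c.png

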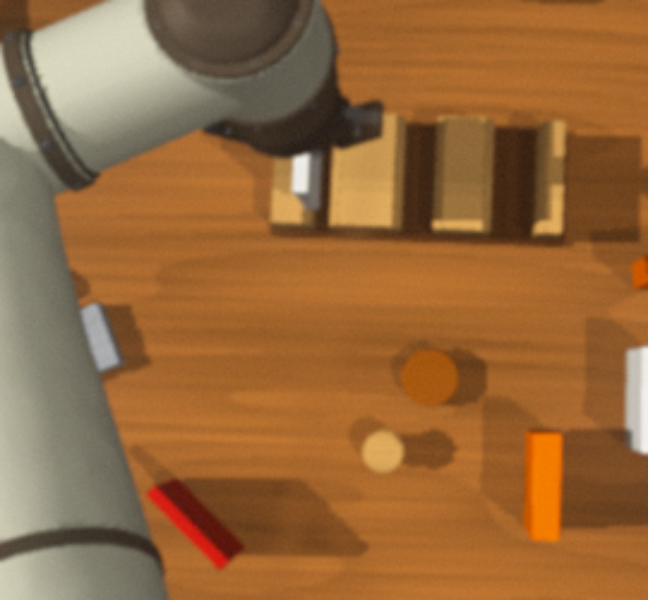

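View pics/side4c.png

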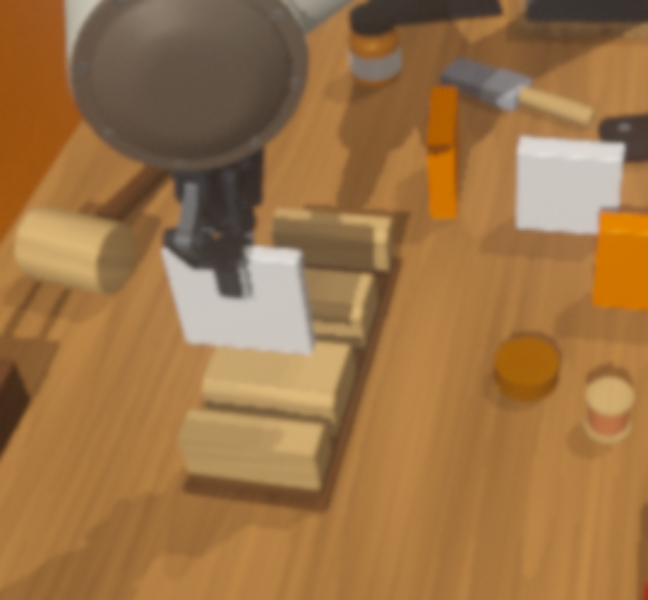

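```bash
python3 -c "
from fit import *
ims={c:cv2.imread(f'pics/{c}4.png')[:,:,::-1].copy() for c in('top','side')}
for z in (117.5,119.5,121): print(fit(ims,(626,110,0),12,('side',),z0=z))
print(proj([[626,104,160],[626,104.,204]],'top'))
"
```

```text
(array([6.26809340e+02, 1.09008313e+02, 2.14116110e-03]), np.float64(0.20219436611854044), {'side': 2107})
(array([ 6.26043979e+02,  1.10809611e+02, -2.43685548e-03]), np.float64(0.20649189908521548), {'side': 2107})
(array([ 6.25329951e+02,  1.12206168e+02, -5.98093681e-03]), np.float64(0.21040416166466586), {'side': 2107})
[[192.0013173  120.93871524]
 [189.53570826 116.02186077]]
```

Request:
{"fn": "send_rows", "kwargs": {"translation": [[-0.3,-0.6,30],[0,0,22],[0,0,8],[0,0,8],[0,0,0]], "dr": [[0,0,0],[0,0,0],[0,0,0],[0,0,0],[0,0,0]], "grip": [5,5,5,5,5]}}

```text
clock: 7.1
position: [626.7, 109.8, 104.8]
ee_rot: [0.001, 1.0, 0.0, 0.0]
contact_force: [-0.1, 0.1, -1.5]
gripper_width: 11.0
```

Request:
{"fn": "send_rows", "kwargs": {"translation": [[0,0,5],[0,0,5],[0,0,5],[0,0,0],[0,0,0]], "dr": [[0,0,0],[0,0,0],[0,0,0],[0,0,0],[0,0,0]], "grip": [5,5,5,5,5]}}

```text
clock: 7.72
position: [626.9, 109.6, 89.7]
ee_rot: [0.002, 1.0, -0.0, 0.0]
contact_force: [0.4, -0.1, -0.4]
gripper_width: 11.3
```

```bash
python3 -c "
from go import *
rel((626,110.2,72),yaw=-.2)
im=arm.get_image('side'); save(im,'side5.png'); save(cv2.resize(im[60:310,60:330],None,fx=2.4,fy=2.4),'s5c.png')
"
```

```text
pos [626.9 109.6  89.7] tool y deg 89.82 tilt z [ 2.e-04 -0.e+00 -1.e+00] F [ 0.4 -0.1 -0.4] w 11.3 t 7.72
dr z 0.02
  (translations below AFTER turn)
(626, 110.2, 72) total [ 0.9  0.6 17.7] rows 1 each [ 0.9  0.6 17.7]
```

View pics/s5c.png

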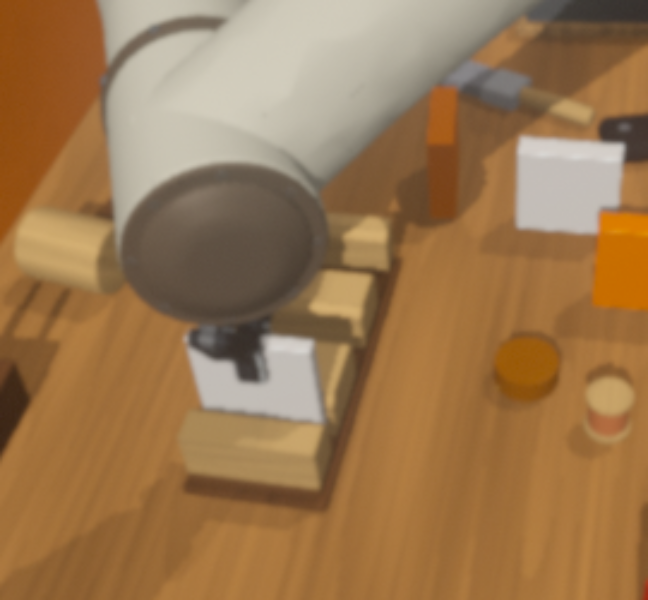

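Request:
{"fn": "send_rows", "kwargs": {"translation": [[0.9,0.4,5],[0,0,5],[0,0,3],[0,0,2],[0,0,0]], "dr": [[0,0,0],[0,0,0],[0,0,0],[0,0,0],[0,0,0]], "grip": [5,5,5,5,5]}}

```text
clock: 8.4
position: [625.8, 110.0, 74.4]
ee_rot: [0.002, 1.0, -0.0, -0.0]
contact_force: [0.2, 0.1, -0.0]
gripper_width: 11.3
```

Request:
{"fn": "send_rows", "kwargs": {"translation": [[0,0,1.5],[0,0,1],[0,0,1],[0,0,1],[0,0,0]], "dr": [[0,0,0],[0,0,0],[0,0,0],[0,0,0],[0,0,0]], "grip": [5,5,5,5,5]}}

```text
clock: 9.02
position: [625.9, 110.0, 71.2]
ee_rot: [0.001, 1.0, -0.0, 0.0]
contact_force: [-3.2, -0.0, 4.8]
gripper_width: 11.3
```

Request:
{"fn": "send_rows", "kwargs": {"translation": [[0,0,0.6],[0,0,0],[0,0,0],[0,0,0],[0,0,0]], "dr": [[0,0,0],[0,0,0],[0,0,0],[0,0,0],[0,0,0]], "grip": [5,5,5,5,5]}}

```text
clock: 9.65
position: [625.9, 110.0, 71.1]
ee_rot: [0.001, 1.0, -0.0, 0.0]
contact_force: [-5.1, -0.5, 7.4]
gripper_width: 11.4
```

Request:
{"fn": "send_rows", "kwargs": {"translation": [[0,0,0],[0,0,0],[0,0,0],[0,0,0],[0,0,0]], "dr": [[0,0,0],[0,0,0],[0,0,0],[0,0,0],[0,0,0]], "grip": [40,40,40,40,40]}}

```text
clock: 10.28
position: [625.9, 110.0, 69.4]
ee_rot: [0.002, 1.0, -0.0, -0.0]
contact_force: [0.7, 0.6, -0.1]
gripper_width: 39.9
```

Request:
{"fn": "send_rows", "kwargs": {"translation": [[0,0,-15],[0,0,-30],[0,0,-40],[0,0,-45],[0,0,0]], "dr": [[0,0,0],[0,0,0],[0,0,0],[0,0,0],[0,0,0]], "grip": [40,40,40,40,40]}}

```text
clock: 10.9
position: [628.5, 110.7, 205.9]
ee_rot: [0.001, 1.0, 0.002, 0.005]
contact_force: [0.2, 0.1, -0.3]
gripper_width: 40.0
```

```bash
python3 -c "
from go import *
rel((480,0,200),(433.6,-183.5,200),(433.6,-183.5,54),yaw=2)
"
```

```text
pos [628.5 110.7 205.9] tool y deg 89.86 tilt z [ 0.0109  0.0033 -0.9999] F [ 0.2  0.1 -0.3] w 40.0 t 10.9
dr z -2.14
  (translations below AFTER turn)
(480, 0, 200) total [ 152.3 -105.4    3.9] rows 4 each [ 38.1 -26.4   1. ]
(433.6, -183.5, 200) total [  52.8 -181.8   -1.1] rows 4 each [ 13.2 -45.4  -0.3]
(433.6, -183.5, 54) total [  1.6  -0.4 146. ] rows 3 each [ 0.5 -0.1 48.7]
```

Request:
{"fn": "send_rows", "kwargs": {"translation": [[38,-26.4,0],[38,-26.4,0],[38,-26.4,0],[38,-26.4,0],[13.2,-45.4,0]], "dr": [[0,0,-2.1],[0,0,0],[0,0,0],[0,0,0],[0,0,0]], "grip": [60,60,60,60,60]}}

```text
clock: 11.52
position: [462.7, -45.5, 200.1]
ee_rot: [-0.018, 1.0, 0.0, 0.0]
contact_force: [1.1, -1.1, 0.4]
gripper_width: 60.1
```

Request:
{"fn": "send_rows", "kwargs": {"translation": [[13.2,-45.4,0],[13.2,-45.4,0],[13.2,-45.4,0],[0,0,30],[0,0,0]], "dr": [[0,0,0],[0,0,0],[0,0,0],[0,0,0],[0,0,0]], "grip": [60,60,60,60,60]}}

```text
clock: 12.15
position: [427.8, -182.8, 168.1]
ee_rot: [-0.016, 1.0, 0.0, -0.002]
contact_force: [0.6, 0.4, 1.6]
gripper_width: 59.9
```

```bash
python3 -c "
from fit import *
from go import *
ims={c:arm.get_image(c) for c in('top','side')}
for c in ims: save(ims[c],c+'6.png')
save(cv2.resize(ims['side'][130:290,100:280],None,fx=4,fy=4),'s6c.png')
save(cv2.resize(ims['top'][80:330,150:400],None,fx=3,fy=2.4),'t6c.png')
rel((433.6,-183.5,110),(433.6,-183.5,54),yaw=2)
for cs in (('top','side'),('top',),('side',)): print(fit(ims,(626,110,0),12,cs,z0=18))
"
```

```text
pos [ 430.1 -182.5  170.2] tool y deg 91.96 tilt z [ 3.e-04 -5.e-04 -1.e+00] F [ 0.6  0.1 -0. ] w 60.2 t 12.25
dr z -0.04
  (translations below AFTER turn)
(433.6, -183.5, 110) total [-3.4 -1.1 60.2] rows 2 each [-1.7 -0.6 30.1]
(433.6, -183.5, 54) total [ 0.  0. 56.] rows 1 each [ 0.  0. 56.]
(array([6.27305735e+02, 1.11755374e+02, 6.65397153e-03]), np.float64(0.6212755663177916), {'top': 433, 'side': 1426})
(array([ 6.30328122e+02,  1.12570183e+02, -6.51198767e-03]), np.float64(0.12730154417425169), {'top': 433})
(array([ 6.28372084e+02,  1.06497359e+02, -3.73988870e-02]), np.float64(0.37275527321728125), {'side': 1426})
```

View pics/s6c.png

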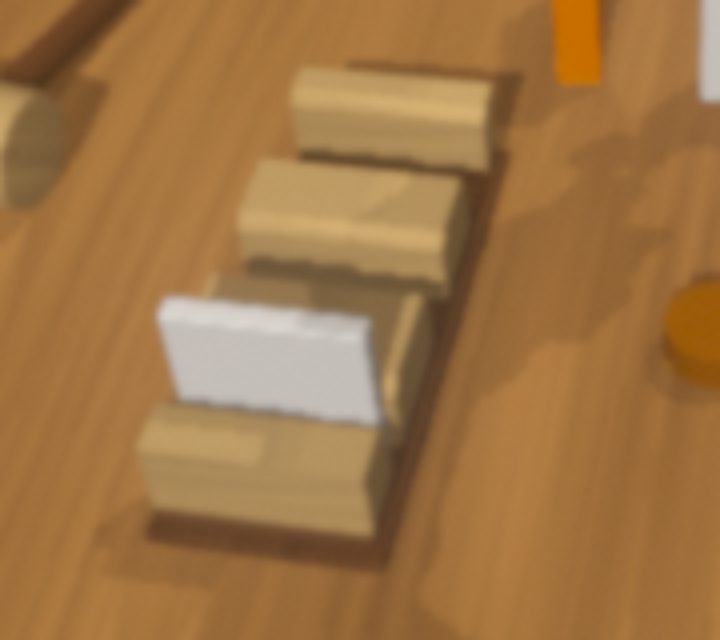

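View pics/t6c.png

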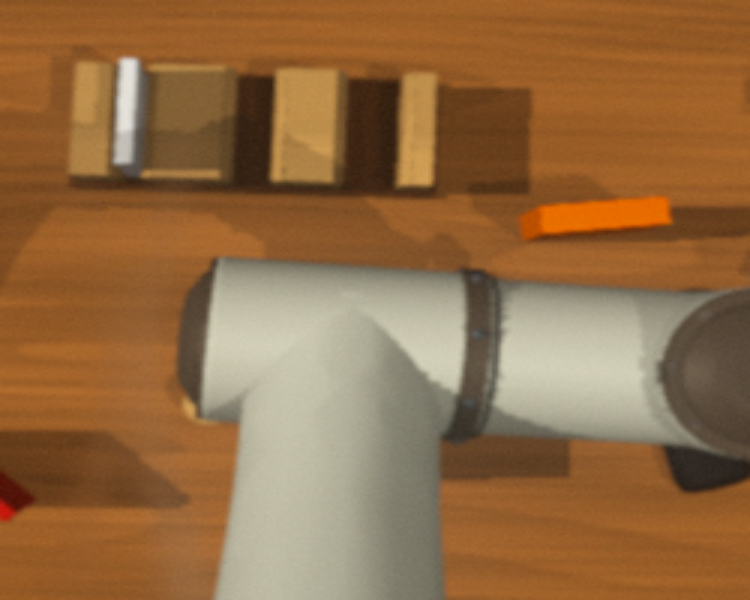

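Both views show the thin board seated upright in the narrow slot, with its ends inside the block ends. Next is the thick board.

Request:
{"fn": "send_rows", "kwargs": {"translation": [[-3,-0.7,30],[0,0,30],[0,0,0],[0,0,0],[0,0,0]], "dr": [[0,0,0],[0,0,0],[0,0,0],[0,0,0],[0,0,0]], "grip": [60,60,60,60,60]}}

```text
clock: 12.88
position: [434.0, -183.1, 111.1]
ee_rot: [-0.017, 1.0, -0.0, 0.002]
contact_force: [0.0, 0.5, 0.6]
gripper_width: 60.1
```

```bash
python3 -c "
from fit import *
from go import *
ims={c:arm.get_image(c) for c in('top','side')}
save(cv2.resize(ims['side'][60:210,200:380],None,fx=4,fy=4),'s7c.png')
rel((433.6,-183.5,54),yaw=2)
for cs in (('top','side'),('side',)): print(fit(ims,(626,110,0),12,cs,z0=58,H=45))
"
```

```text
pos [ 433.5 -183.1  110.6] tool y deg 91.93 tilt z [ 2.3e-03 -2.0e-04 -1.0e+00] F [0.6 0.1 0.1] w 59.9 t 12.97
dr z -0.07
  (translations below AFTER turn)
(433.6, -183.5, 54) total [ 0.1 -0.4 56.6] rows 1 each [ 0.1 -0.4 56.6]
(array([ 6.26505473e+02,  1.10654316e+02, -3.16984145e-03]), np.float64(0.32377789167819987), {'top': 439, 'side': 1430})
(array([ 6.24987758e+02,  1.14176494e+02, -6.67846913e-02]), np.float64(0.15965994789524202), {'side': 1430})
```

View pics/s7c.png

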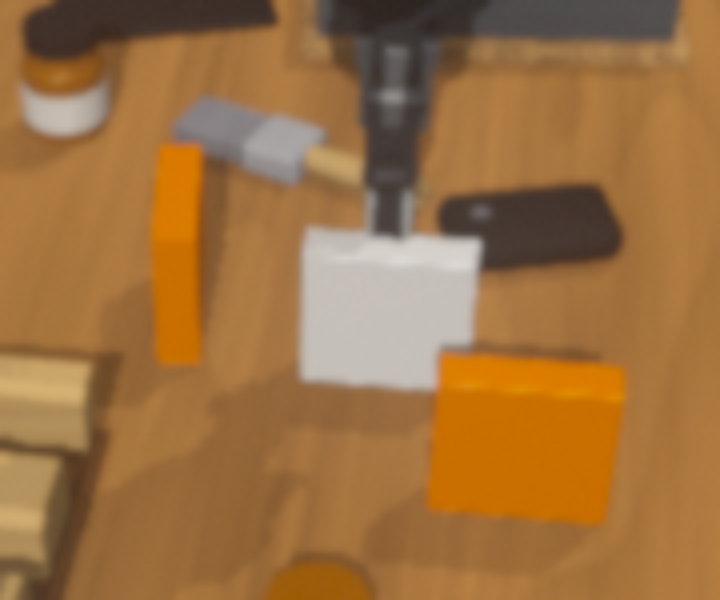

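```bash
python3 -c "
from h import *
P=proj([[433.5,-183+30,115],[433.5,-183-30,115],[433.6,-171.5,85],[433.6,-195.5,85]],'side'); print((P-[200,60])*4)"
```

```text
[[383.07594685 232.21822489]
 [393.61905733 163.84460582]
 [383.96860379 258.28954119]
 [388.15596607 230.65858642]]
```

The near fingertip's predicted place, (383,232) in the crop, matches the picture. I'll descend and grip.

Request:
{"fn": "send_rows", "kwargs": {"translation": [[0,-0.4,30],[0,0,26],[0,0,0],[0,0,0],[0,0,0]], "dr": [[0,0,0],[0,0,0],[0,0,0],[0,0,0],[0,0,0]], "grip": [60,60,60,60,60]}}

```text
clock: 13.6
position: [433.8, -183.6, 54.7]
ee_rot: [-0.017, 1.0, -0.0, 0.001]
contact_force: [0.5, -0.1, 0.9]
gripper_width: 60.2
```

Request:
{"fn": "send_rows", "kwargs": {"translation": [[0,0,0],[0,0,0],[0,0,0],[0,0,0],[0,0,0]], "dr": [[0,0,0],[0,0,0],[0,0,0],[0,0,0],[0,0,0]], "grip": [10,10,10,10,10]}}

```text
clock: 14.22
position: [433.2, -183.6, 54.1]
ee_rot: [-0.017, 1.0, -0.0, 0.0]
contact_force: [-0.7, -0.0, 5.4]
gripper_width: 23.1
```

Request:
{"fn": "send_rows", "kwargs": {"translation": [[0,0,-20],[0,0,-40],[0,0,-40],[0,0,-20],[0,0,0]], "dr": [[0,0,0],[0,0,0],[0,0,0],[0,0,0],[0,0,0]], "grip": [10,10,10,10,10]}}

```text
clock: 14.85
position: [433.3, -183.4, 174.3]
ee_rot: [-0.017, 1.0, 0.0, 0.001]
contact_force: [0.3, 0.4, -2.4]
gripper_width: 23.4
```

```bash
python3 -c "
from go import *
im=arm.get_image('side'); save(cv2.resize(im[60:210,200:380],None,fx=4,fy=4),'s8c.png')
rel((626,25.2,176),yaw=-.2)"
```

```text
pos [ 432.3 -183.2  172.9] tool y deg 91.88 tilt z [-3.e-04  8.e-04 -1.e+00] F [-0.9 -0.9 -2.5] w 23.4 t 14.9
dr z 2.08
  (translations below AFTER turn)
(626, 25.2, 176) total [-192.9  209.1   -3. ] rows 5 each [-38.6  41.8  -0.6]
```

View pics/s8c.png

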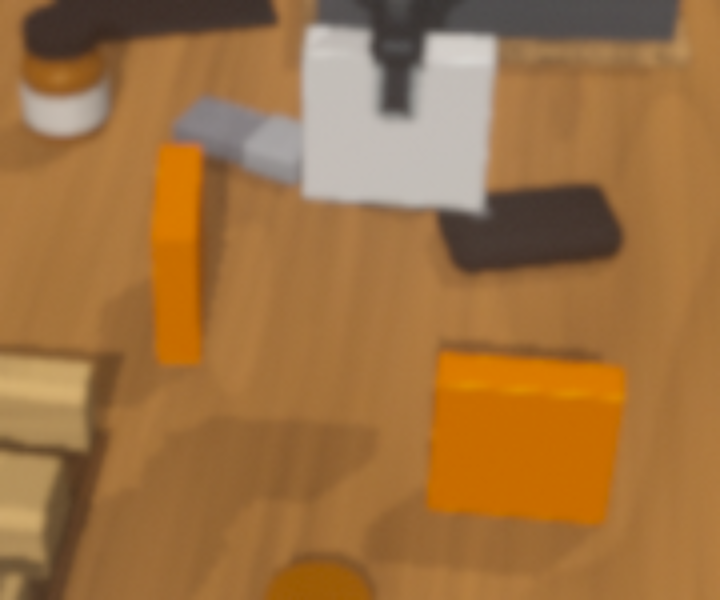

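The thick board is held and level. I'll carry it over the middle slot.

Request:
{"fn": "send_rows", "kwargs": {"translation": [[0,0,-3],[-38.6,41.8,0],[-38.6,41.8,0],[-38.6,41.8,0],[-38.6,41.8,0]], "dr": [[0,0,2.1],[0,0,0],[0,0,0],[0,0,0],[0,0,0]], "grip": [10,10,10,10,10]}}

```text
clock: 15.52
position: [588.2, -15.4, 174.9]
ee_rot: [0.002, 1.0, -0.0, -0.001]
contact_force: [0.2, -0.8, -1.1]
gripper_width: 23.4
```

Request:
{"fn": "send_rows", "kwargs": {"translation": [[-38.6,41.8,0],[0,0,0],[0,0,0],[0,0,0],[0,0,0]], "dr": [[0,0,0],[0,0,0],[0,0,0],[0,0,0],[0,0,0]], "grip": [10,10,10,10,10]}}

```text
clock: 16.15
position: [625.9, 23.9, 176.8]
ee_rot: [0.002, 1.0, -0.0, -0.0]
contact_force: [0.2, -0.1, -1.8]
gripper_width: 23.5
```

```bash
python3 -c "
from fit import *
from go import *
ims={c:arm.get_image(c) for c in('side','top')}
for c in ims: save(cv2.resize(ims[c][60:260,130:330],None,fx=3,fy=3),c+'9c.png')
rel((626,25.2,110),(626,25.2,74),yaw=-.2)
p=arm.read_state()['position']
print(fit(ims,(626,25,0),24,('side',),z0=p[2]-54))"
```

```text
pos [626.2  24.2 176.9] tool y deg 89.76 tilt z [ 4.e-04  2.e-04 -1.e+00] F [-0.1  1.5 -0.8] w 23.2 t 16.25
dr z -0.04
  (translations below AFTER turn)
(626, 25.2, 110) total [ 0.2  1.  66.9] rows 2 each [ 0.1  0.5 33.5]
(626, 25.2, 74) total [ 0. -0. 36.] rows 1 each [ 0. -0. 36.]
(array([6.24572732e+02, 2.48211178e+01, 9.08399167e-03]), np.float64(0.1746298166999076), {'side': 2271})
```

View pics/side9c.png

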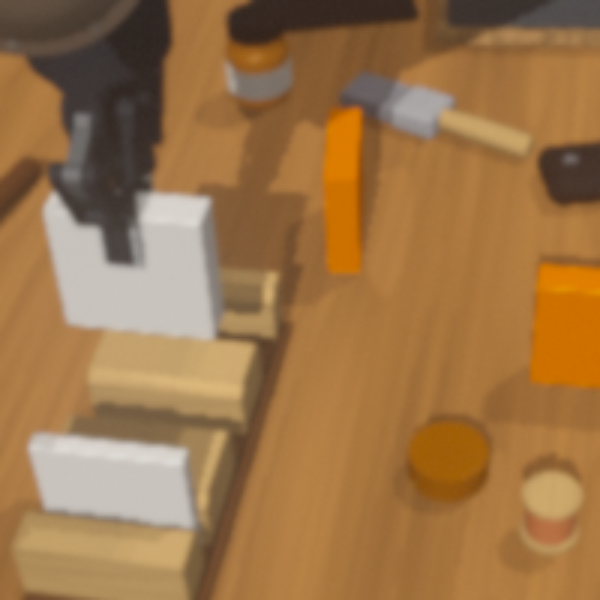

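View pics/top9c.png

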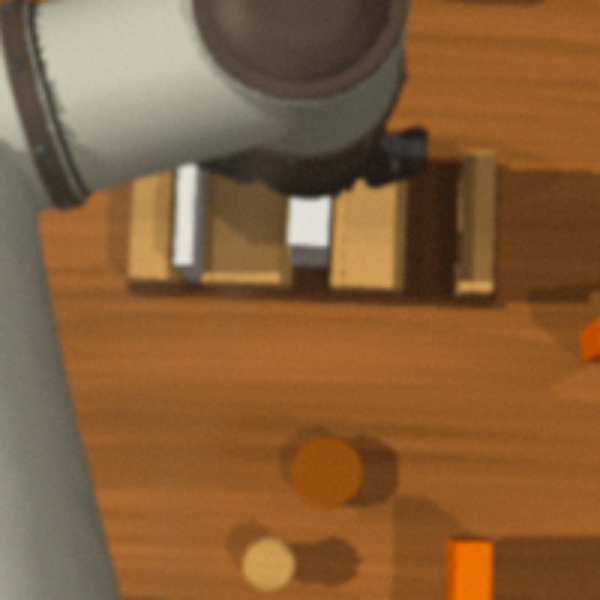

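Request:
{"fn": "send_rows", "kwargs": {"translation": [[0,0.9,30],[0,0,30],[0,0,8],[0,0,6],[0,0,0]], "dr": [[0,0,0],[0,0,0],[0,0,0],[0,0,0],[0,0,0]], "grip": [10,10,10,10,10]}}

```text
clock: 16.88
position: [627.0, 25.8, 103.2]
ee_rot: [0.002, 1.0, 0.0, 0.001]
contact_force: [0.1, 0.1, -2.6]
gripper_width: 23.1
```

Request:
{"fn": "send_rows", "kwargs": {"translation": [[0,0,6],[0,0,6],[0,0,6],[0,0,5],[0,0,0]], "dr": [[0,0,0],[0,0,0],[0,0,0],[0,0,0],[0,0,0]], "grip": [10,10,10,10,10]}}

```text
clock: 17.5
position: [626.2, 25.7, 78.8]
ee_rot: [0.002, 1.0, -0.0, -0.001]
contact_force: [-0.2, 0.6, -1.3]
gripper_width: 23.1
```

```bash
python3 -c "
from go import *
rel((626,25.2,72),yaw=-.2)"
```

```text
pos [626.2  25.7  78.8] tool y deg 89.81 tilt z [-1.3e-03 -3.0e-04 -1.0e+00] F [-0.2  0.6 -1.3] w 23.1 t 17.5
dr z 0.01
  (translations below AFTER turn)
(626, 25.2, 72) total [ 0.2 -0.5  6.8] rows 1 each [ 0.2 -0.5  6.8]
```

Request:
{"fn": "send_rows", "kwargs": {"translation": [[0,-0.3,3],[0,0,2],[0,0,1.5],[0,0,1],[0,0,0]], "dr": [[0,0,0],[0,0,0],[0,0,0],[0,0,0],[0,0,0]], "grip": [10,10,10,10,10]}}

```text
clock: 18.12
position: [626.6, 25.5, 72.2]
ee_rot: [0.002, 1.0, 0.0, 0.0]
contact_force: [1.0, -0.4, -1.1]
gripper_width: 23.1
```

Request:
{"fn": "send_rows", "kwargs": {"translation": [[0,0,0.8],[0,0,0.5],[0,0,0],[0,0,0],[0,0,0]], "dr": [[0,0,0],[0,0,0],[0,0,0],[0,0,0],[0,0,0]], "grip": [10,10,10,10,10]}}

```text
clock: 18.75
position: [626.6, 25.5, 72.2]
ee_rot: [0.001, 1.0, -0.0, 0.0]
contact_force: [-3.0, 1.0, 6.5]
gripper_width: 23.2
```

On the floor at TCP z = 72.2, where 72.1 was expected. I'll release and withdraw.

Request:
{"fn": "send_rows", "kwargs": {"translation": [[0,0,0],[0,0,0],[0,0,0],[0,0,0],[0,0,0]], "dr": [[0,0,0],[0,0,0],[0,0,0],[0,0,0],[0,0,0]], "grip": [50,50,50,50,50]}}

```text
clock: 19.38
position: [626.5, 25.5, 70.6]
ee_rot: [0.002, 1.0, -0.0, -0.0]
contact_force: [0.6, -0.1, 0.4]
gripper_width: 49.8
```

Request:
{"fn": "send_rows", "kwargs": {"translation": [[0,0,-15],[0,0,-30],[0,0,-40],[0,0,-45],[0,0,0]], "dr": [[0,0,0],[0,0,0],[0,0,0],[0,0,0],[0,0,0]], "grip": [50,50,50,50,50]}}

```text
clock: 20.0
position: [629.1, 25.8, 207.0]
ee_rot: [0.001, 1.0, 0.001, 0.006]
contact_force: [0.5, -0.2, -1.3]
gripper_width: 50.1
```

Request:
{"fn": "send_rows", "kwargs": {"translation": [[35,-35,0],[35,-35,0],[35,-40,0],[35,-40,0],[25,-40,0]], "dr": [[0,0,0],[0,0,0],[0,0,0],[0,0,0],[0,0,0]], "grip": [50,50,50,50,50]}}

```text
clock: 20.62
position: [459.1, -165.0, 201.2]
ee_rot: [0.001, 1.0, 0.0, 0.0]
contact_force: [1.4, 0.6, 0.3]
gripper_width: 49.9
```

```bash
python3 -c "
from fit import *
from go import *
ims={c:arm.get_image(c) for c in('side','top')}
save(cv2.resize(ims['side'][120:280,110:270],None,fx=3.7,fy=3.7,interpolation=2),'se.png')
save(cv2.resize(ims['top'][80:200,150:330],None,fx=4,fy=4,interpolation=2),'te.png')
rel()
for n,b,T in(('thin',(626,110,0),12),('thick',(626,25.3,0),24)):
  print(n,fit(ims,b,T,('top',),z0=58,H=45))
  print(' tops expected z103:',proj([[626+s*45,b[1]+q*T/2,103] for s in(1,-1) for q in (1,-1)],'top').round(1).tolist())
for n in('thin_board_center','thick_board_center'):
  for c in ims: print(n,c,[(np.round(r['xyz']),round(r['confidence'],2)) for r in arm.place_of(n,c)])
"
```

```text
pos [ 458.  -166.3  201.1] tool y deg 89.57 tilt z [-8.e-04  2.e-04 -1.e+00] F [0.6 0.4 0.3] w 49.8 t 20.73
thin (array([6.27490554e+02, 1.11224275e+02, 5.94566014e-03]), np.float64(0.1469101384629681), {'top': 422})
 tops expected z103: [[189.9, 104.6], [195.8, 104.8], [188.0, 148.6], [194.0, 148.8]]
thick (array([ 6.27263887e+02,  2.65305027e+01, -1.71417816e-02]), np.float64(0.08951094580927212), {'top': 601})
 tops expected z103: [[228.7, 105.7], [240.6, 106.1], [227.2, 149.7], [239.2, 150.1]]
thin_board_center side [(array([314., 214.,  38.]), 0.61), (array([624., 110.,  60.]), 0.58)]
thin_board_center top [(array([311., 213.,  44.]), 0.86)]
thick_board_center side [(array([626.,  28.,  62.]), 0.77), (array([ 549., -222.,   45.]), 0.76), (array([351., -91.,  43.]), 0.69)]
thick_board_center top [(array([ 556., -219.,   40.]), 0.93), (array([626.,  25.,  60.]), 0.89)]
```

View pics/se.png

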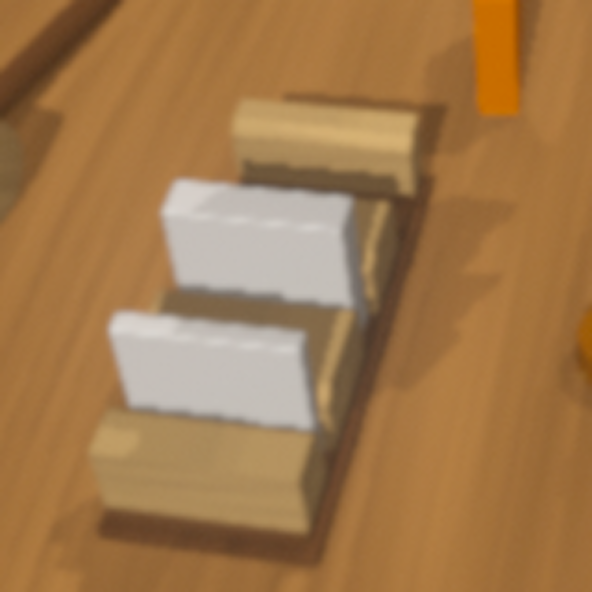

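View pics/te.png

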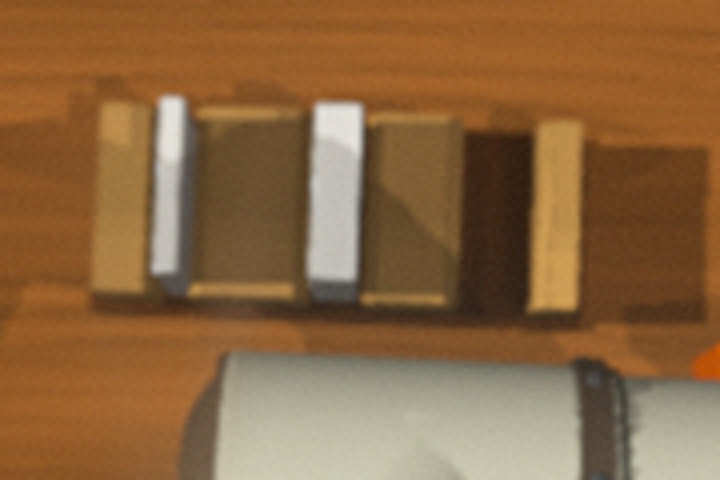

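Both boards stand upright and seated, with their ends inside the block ends, and the arm is clear. Handing in.

```bash
python3 -c "
from bench import arm
print(arm.job_done())"
```

```text
the job is handed in; nothing more can be done
None
```

I put the thin board in the narrow slot and then the thick board in the middle slot. Each was pushed to the slot floor, released, and the arm backed away. I did not touch the widest slot or the red and orange look-alikes, and I handed the job in at about 21 s.

**Seating:** the tool height at floor contact was 71.1 mm for the thin board and 72.2 mm for the thick one. Both are within 0.1 mm of what a floor 18 mm above the bench should give. The push forces I read were about 7 N.

**Position:** the last top-view fit put both boards within about 1.5 mm of their slot centres. The network reported board centres at about z 60–62 mm, where 60.5 mm is expected when seated.

**Checks that failed or disagreed:**
- The top-view network missed the seated thin board and reported only the red look-alike. The side-view network and both pictures do show the thin board in place.
- The side-view fits of the seated thin board were poor. They put it 2–4 mm off across the slot with up to 4° of turn, partly because the blocks hide its lower part. I relied on the top fit and the pictures instead.

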